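Sweep the old boot buckles into the scrap bin

TASK

Sweep the four old grey buckle parts (two levers and two ladder catches) across the green mat and off its open end into the red scrap bin; only push them, do not pick any of them up. Leave the blue new buckle parts, the grease jar and the tools lying where they are.

Things in the scene. Friction and masses are not known exactly. Their poses are not given: they have to be found in the camera images.
- stand: low plywood repair stand, fixed, with a dark green cutting mat as its flat top, 60 mm above the table. Origin on the table under its centre. 285 mm along its x, 380 mm along its y. Mat level with the two ends (y = +190 and -190 mm), which are open edges; along the two long sides (x = +-142 mm) runs a wooden stop strip 7 mm wide and about 8 mm above the mat.
- scrap_bin: red open scrap bin, fixed, close against one of the two open ends of the stand (which end varies). 280 mm along its x, 130 mm along its y, 56 mm high (rim 4 mm below the mat), 3 mm walls and floor. Origin under its centre, axes parallel to the stand's.
- stock_bin: white open bin of the same size for good parts, against the other end of the stand. Not used.
- old_lever_a: old (dull grey) boot-buckle lever, 54 x 22 x 13 mm, at least 8 mm high all over: a 36 x 22 mm solid body with a steel wire loop on its +x end (loop wire 4 to 9 mm above the mat). Origin on its underside near the balance point: the body reaches 22 mm to -x, the wire loop 32 mm to +x. z up as it lies. Lies on the mat.
- old_lever_b: second old (dull grey) lever, same shape and origin as old_lever_a. Lies on the mat.
- old_catch_a: old (dull grey) ladder catch, 46 x 20 x 11 mm toothed plate (plate 7 mm thick, four teeth on top). Origin under its centre, long axis x, z up as it lies. Lies on the mat.
- old_catch_b: second old (dull grey) catch, same as old_catch_a. Lies on the mat.
- new_lever: new, bright blue lever, same shape and origin as old_lever_a; lies along the middle of the mat. To be left alone.
- new_catch: new, bright blue ladder catch, same shape as old_catch_a; lies along the middle of the mat. To be left alone.
- grease_jar: small yellow jar with black cap, 38 mm across, 42 mm high, standing in the middle of the mat; origin under its centre. To be left alone.
- screwdriver: orange-handled screwdriver, 200 mm long, lying on the table to the left of the stand. To be left alone.
- tape_roll: grey roll of tape, 104 mm across, 48 mm high, lying on the table to the right of the stand; origin under its centre. To be left alone.
- cutter_knife: grey-green cutter knife, 180 mm long, on the table to the right of the stand. To be left alone.
- hex_set: folded steel hex-key set, 95 mm long, 16 mm high, on the table to the left of the stand. To be left alone.
There are look-alikes about, which are no part of the job. What is shaped like the old_catch_b but orange is not meant. Leave any turquoise look-alike of the old_lever_a alone.

How it is judged:
By the outcome, as a careful person would: the job done as asked, in the order asked, and still so for the second after the job is handed in, with the robot touching nothing.
It also fails if it takes over 72 s, if anything falls off the work surface, if the arm or the gripper's body presses on something with over 40 N, if the wrist force passes 120 N, or if a joint passes its speed limit or range.

ROBOT

A 6-joint arm with a two-finger parallel gripper is mounted at the origin on the work surface. World frame = base frame: x ahead of the robot, y to its left, z up, the work surface at z = 0. Lengths are in m, angles in degrees, forces in N, time in s.
With the tool pointing down it reaches from about 0.25 to 0.725 m from the base axis. Payload 9.7 kg.
Tool frame: the origin (TCP) lies on the centre line of the jaws, within the pads' length; the fingertips stand 19 mm ahead of it and the grasp point (between the pads) is the TCP (bot.tcp_to_tips is the z of the fingertips in the tool frame, in m); z points along the fingers, y is the line along which they close (so a half turn about z gives the same grasp; the last joint's range is limited). The gripper opens to 85 mm and grips with 20 to 120 N. Pads are 22 mm wide; open, the fingers measure 114 mm over their backs; the gripper's body (76 mm by 85 mm) begins 54 mm behind the grasp point. The pads swing forward as they close: fully open they stand 13 mm farther back than shut.
Start: joints at [67.609, 4.979, 10.078, 95.1, 0, 90], TCP at [0.21, 0.509, 0.228] pointing down, gripper open.
Joint ranges: [-179.16, 179.16], [-48.56, 103.87], [-65.8, 70.77], [-126.05, 130.52], [-82.76, 87.17], [-180, 180]. Speed limits (degrees/s): [127.2, 127.2, 147.25, 180, 180, 180].

INTERFACE

Orientations are given as [roll, pitch, yaw] about the fixed x, y, z axes, in that order (R = Rz(yaw) Ry(pitch) Rx(roll)).
In Python, from workcell import bot gives the robot as it stands. The module is installed in compiled form; this text tells all that it offers.
- The arm moves only by the tool play_rows, never from a script. Its argument "increments" is a list of rows, each an object with "slide": the shift along the tool's x, y, z in mm, a list of three; "angular": the turn, a rotation vector about the tool's x, y, z in degrees, a list of three; "claw": the opening, from -1 (shut) to 1 (fully open). In form: [{"slide": [x, y, z], "angular": [rx, ry, rz], "claw": claw}, ...]. A call has 1 to 8 rows; each row shifts and turns the commanded pose from where the row before left it, along the tool's axes as they then stand; what a row does not reach is not made up. A row lasts 1/10 s, in which the tool goes at most 50 mm and 8.59 degrees, less where a joint would pass 70% of its speed; a pose out of reach is approached as far as the arm can. A call is refused whole if a number of a shift passes 50 or a number of a turn 8.59, either way. A call with a gripper value outside its range is refused whole. The fingers move at their own pace and stop on an object; "squeeze" is the grip in N (left out, the last holds). Time passes only in rows, so rows that do not move let the fingers close. It gives the time, the measured TCP pose, the force, the opening and the grip force at its end, in the units of the state.
- bot.get_obs(): the state, without advancing time (a new reading comes with each control period).
- bot.camera(name): name is "side" or "top"; returns the picture (420x560x3 uint8, red, green, blue); there is no depth.
- bot.camera_info(name): a dict with "fovy" (degrees; the focal length in pixels is half the picture's height over the tangent of half this angle, whatever the lens; pixels are square), "cx", "cy" (the principal point, pixels), "k1" (the pictures are not rectified: a ray, as slopes to the right and down, at radius r is drawn at 1 + k1 r^2 times it, then the intrinsics apply), "R" (3x3) and "t" (3): a world point X has camera coordinates R X + t. Camera axes: x right, y down, z forward; pixel columns grow to the right and rows downward; lengths in m; the calibration is good to about 2 mm. A picture is of the moment at which its call begins. camera_info takes no time and is no camera call.
- bot.job_done(): hands the job in; it is judged then, once.
The state is a dict: "time": time; "q": joint angles; "qd": joint speeds; "joint_efforts": joint torques, N m; "ee_pos": TCP position; "tcp_rot": TCP orientation; "wrist_force": force on the tool from outside, world axes, zero at the start; "torque": the same for the moment, N m; "opening": finger opening in m; "grasp_force": force on a finger pad.
Only numpy, scipy, OpenCV 4.12 (cv2) and the standard library are available. Lean on these libraries where they do the work, as an engineer would, in place of code of your own. Each camera call takes 0.05 s, during which the arm holds its last target. There are 200 camera calls.

## Working session

There is one attempt and no reset: what is moved stays moved. The work goes in short steps, Python scripts to look and compute and a tool call to move; the robot and the scene stay as the last step left them, time stands still between calls to the robot, and variables do not carry over. Pictures are saved under pics/ and viewed, at most 10 in all, crops included, and the job is handed in when it is done.

Besides the shell and the picture viewer there is one more tool, called as name(argument=value, ...) on one line, values as JSON. play_rows: Moves the arm, as the interface text tells. Its arguments: {"type":"object","properties":{"increments":{"type":"array"},"squeeze":{"type":"number"}},"required":["increments"]}

```bash
mkdir -p pics
cat > h.py <<'E'
import numpy as np, cv2
from workcell import bot
def K(n):
    i=bot.camera_info(n); f=210/np.tan(np.radians(i["fovy"]/2)); return i,f
def ray(n,u,v):
    i,f=K(n); d=np.array([(u-i["cx"])/f,(v-i["cy"])/f]); s=d.copy()
    for _ in range(20): s=d/(1+i["k1"]*(s@s))
    R=np.array(i["R"]);t=np.array(i["t"]); return -R.T@t, R.T@np.array([s[0],s[1],1])
def at(n,u,v,z):
    o,d=ray(n,u,v); return o+d*(z-o[2])/d[2]
def proj(n,X):
    i,f=K(n); c=np.array(i["R"])@np.array(X)+np.array(i["t"]); s=c[:2]/c[2]; s=s*(1+i["k1"]*(s@s)); return s[0]*f+i["cx"],s[1]*f+i["cy"]
def tri(a,b):
    o1,d1=ray("top",*a);o2,d2=ray("side",*b)
    s=np.linalg.lstsq(np.c_[d1,-d2],o2-o1,rcond=None)[0]; p,q=o1+d1*s[0],o2+d2*s[1]; return (p+q)/2,np.linalg.norm(p-q)
E
python3 - <<'E'
from h import *
for n in("top","side"):
    im=bot.camera(n)[:,:,::-1]; cv2.imwrite(f"pics/{n}0.png",im)
    cv2.imwrite(f"pics/{n}0L.png",cv2.resize(im,(800,600),interpolation=cv2.INTER_CUBIC))
    i=bot.camera_info(n);print(n,i["fovy"],i["k1"],-np.array(i["R"]).T@i["t"])
print(bot.get_obs())
E
```

```text
top 54.4140614177933 0.015111991853499184 [ 0.3656006  -0.0159181   1.11168386]
side 57.02234449779033 -0.022853404100593097 [0.3534192  0.9216204  1.01682648]
{'time': 0.1, 'q': array([6.76083716e+01, 5.00728261e+00, 1.00396473e+01, 9.50996023e+01,
       2.26327620e-03, 8.99998631e+01]), 'qd': array([-0.02164456, -0.11295248,  0.14107311, -0.03319742, -0.00514135,
        0.14196625]), 'joint_efforts': array([-7.80361079e-04, -5.21559477e+01,  4.65653658e+01,  1.60062534e-02,
        1.57180585e-05,  1.00747280e-05]), 'ee_pos': array([0.20942505, 0.50834397, 0.22726621]), 'tcp_rot': array([-1.79932762e+02, -2.26343526e-03,  1.57608506e+02]), 'wrist_force': array([ 0.99130692, -0.25217045,  0.11317296]), 'torque': array([ 0.00050164, -0.03599532,  0.02359871]), 'grasp_force': 0.0, 'opening': 0.08536772336383425}
```

View pics/top0L.png

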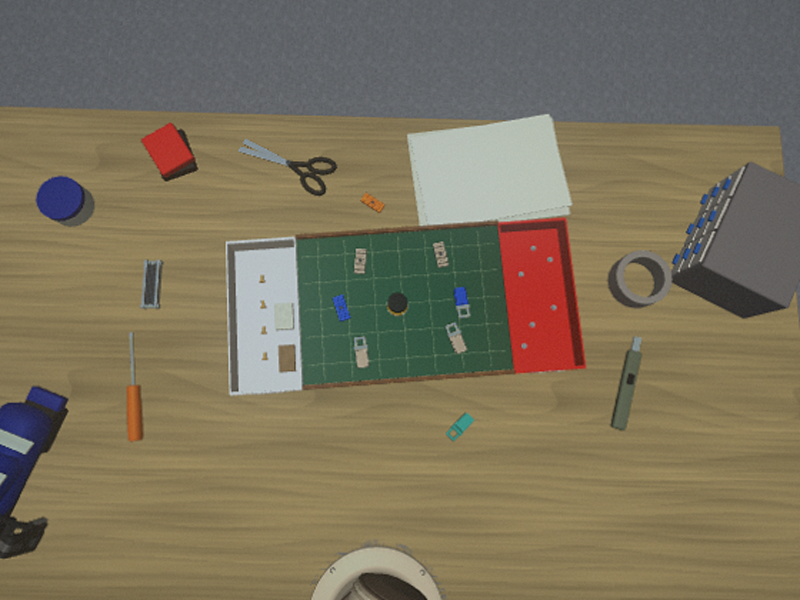

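View pics/side0L.png

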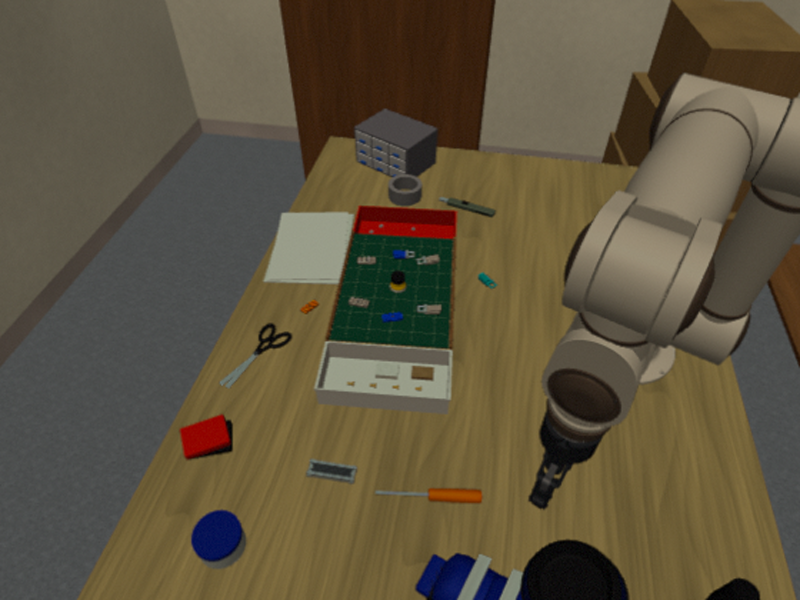

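The top view shows grey catches at (361,261) and (441,254), grey levers at (361,352) and (456,338), blue parts at (342,307) and (461,302), and the jar at (397,303). The red bin is on the right (world -y). The orange catch (372,202) and turquoise lever (460,427) lie on the table off the mat, so they are not meant. I'll confirm with one crop.

Run:
```python
from h import *
im=cv2.imread("pics/top0.png")
c=im[150:285,200:380]; cv2.imwrite("pics/crop.png",cv2.resize(c,(800,600),interpolation=cv2.INTER_CUBIC))
s=.7
for n,p in dict(TLmat=(297,237),BLmat=(301,388),TRmat=(499,222),BRmat=(513,374)).items(): print(n,at("top",p[0]*s,p[1]*s,.066).round(3))
for n,z,a,b in [("catch_a",.07,(361,261),(359,302)),("catch_b",.07,(441,254),(367,261)),("lever_a",.07,(361,352),(430,309)),("lever_b",.07,(456,338),(429,260)),("jar",.1,(397,303),(398,278)),("bl lev",.07,(461,302),(403,254)),("bl catch",.07,(342,307),(393,317))]:
    X,e=tri(np.array(a)*s,np.array(b)*s); print(n,at("top",a[0]*s,a[1]*s,z).round(3),X.round(3),round(e,4))
# blobs
hsv=cv2.cvtColor(im,cv2.COLOR_BGR2HSV)
mat=np.zeros(im.shape[:2],np.uint8); cv2.fillPoly(mat,[(np.array([(303,243),(497,230),(508,368),(306,380)])*s).astype(int)],255)
g=im[:,:,1].astype(int); r=im[:,:,2].astype(int); b=im[:,:,0].astype(int)
m=(((r>g+3)&(r>90)|(b>g+30)|((r>110)&(g>90)))*255).astype(np.uint8)&mat
n,l,st,ce=cv2.connectedComponentsWithStats(m)
for k in range(1,n):
    if st[k,4]<20: continue
    ys,xs=np.where(l==k); box=cv2.boxPoints(cv2.minAreaRect(np.c_[xs,ys].astype(np.float32)))
    print(ce[k].round(1),st[k,4],[tuple(at("top",*p,.07)[:2].round(3)) for p in box])
```

```text
TLmat [0.669 0.162 0.066]
BLmat [0.393 0.14  0.066]
TRmat [ 0.708 -0.213  0.066]
BRmat [ 0.427 -0.236  0.066]
catch_a [0.626 0.042 0.07 ] [0.627 0.042 0.057] 0.0032
catch_b [ 0.643 -0.105  0.07 ] [ 0.644 -0.106  0.055] 0.0055
lever_a [0.459 0.036 0.07 ] [0.457 0.036 0.06 ] 0.0053
lever_b [ 0.488 -0.133  0.07 ] [ 0.486 -0.135  0.06 ] 0.0061
jar [ 0.544 -0.026  0.1  ] [ 0.545 -0.026  0.087] 0.0027
bl lev [ 0.554 -0.142  0.07 ] [ 0.554 -0.143  0.061] 0.0023
bl catch [0.539 0.073 0.07 ] [0.539 0.074 0.057] 0.0055
[308.  177.8] 117 [(np.float64(0.663), np.float64(-0.089)), (np.float64(0.668), np.float64(-0.107)), (np.float64(0.623), np.float64(-0.117)), (np.float64(0.618), np.float64(-0.099))]
[251.6 182. ] 119 [(np.float64(0.649), np.float64(0.055)), (np.float64(0.649), np.float64(0.036)), (np.float64(0.606), np.float64(0.035)), (np.float64(0.606), np.float64(0.053))]
[322.7 209.8] 147 [(np.float64(0.579), np.float64(-0.127)), (np.float64(0.584), np.float64(-0.148)), (np.float64(0.53), np.float64(-0.159)), (np.float64(0.525), np.float64(-0.137))]
[238.5 215.2] 139 [(np.float64(0.557), np.float64(0.093)), (np.float64(0.564), np.float64(0.074)), (np.float64(0.52), np.float64(0.058)), (np.float64(0.513), np.float64(0.077))]
[277.3 218.3] 27 [(np.float64(0.529), np.float64(-0.008)), (np.float64(0.541), np.float64(-0.008)), (np.float64(0.539), np.float64(-0.042)), (np.float64(0.527), np.float64(-0.041))]
[319.1 237.2] 148 [(np.float64(0.51), np.float64(-0.113)), (np.float64(0.518), np.float64(-0.132)), (np.float64(0.468), np.float64(-0.151)), (np.float64(0.46), np.float64(-0.132))]
[252.5 246.9] 154 [(np.float64(0.485), np.float64(0.051)), (np.float64(0.488), np.float64(0.029)), (np.float64(0.435), np.float64(0.021)), (np.float64(0.432), np.float64(0.043))]
```

View pics/crop.png

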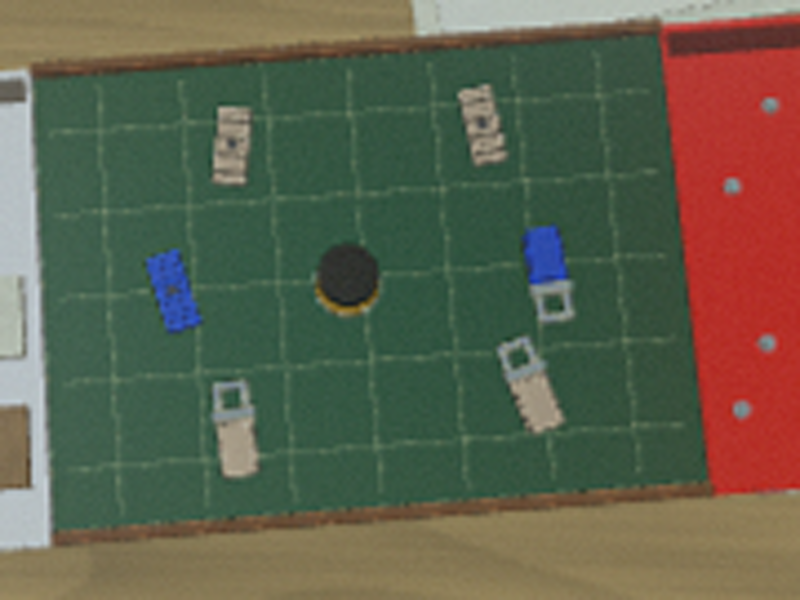

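The crop confirms four grey parts in two outer lanes, with the blue parts and jar in the middle lane. The loop of lever_b (crop 520,355) is close to the blue lever's loop (crop 553,300), about 7 mm apart, so I'll first nudge lever_b toward the near strip. Next I turn the tool so its y axis is across the stand, with tool x pointing opposite the sweep direction.

play_rows(increments=[{"slide":[0,0,0],"angular":[0,0,7.75],"claw":-1},{"slide":[0,0,0],"angular":[0,0,7.75],"claw":-1},{"slide":[0,0,0],"angular":[0,0,7.75],"claw":-1},{"slide":[0,0,0],"angular":[0,0,7.75],"claw":-1},{"slide":[0,0,0],"angular":[0,0,7.75],"claw":-1},{"slide":[0,0,0],"angular":[0,0,7.75],"claw":-1},{"slide":[0,0,0],"angular":[0,0,7.75],"claw":-1},{"slide":[0,0,0],"angular":[0,0,7.75],"claw":-1}])

```text
time: 0.9
ee_pos: [0.2095, 0.5084, 0.2274]
tcp_rot: [-180.0, 0.0, 95.3]
wrist_force: [0.3, -0.8, -0.3]
opening: -0.0001
grasp_force: 0.0
```

play_rows(increments=[{"slide":[-40,16,0],"angular":[0,0,0],"claw":-1},{"slide":[-40,16,0],"angular":[0,0,0],"claw":-1},{"slide":[-40,16,0],"angular":[0,0,0],"claw":-1},{"slide":[-40,16,0],"angular":[0,0,0],"claw":-1},{"slide":[-40,16,0],"angular":[0,0,0],"claw":-1},{"slide":[-40,16,0],"angular":[0,0,0],"claw":-1},{"slide":[-40,16,0],"angular":[0,0,0],"claw":-1},{"slide":[-40,16,0],"angular":[0,0,0],"claw":-1}])

```text
time: 1.7
ee_pos: [0.3685, 0.2009, 0.2277]
tcp_rot: [180.0, 0.0, 95.6]
wrist_force: [1.1, 0.1, 1.1]
opening: 0.0
grasp_force: 0.0
```

play_rows(increments=[{"slide":[-40,16,0],"angular":[0,0,0],"claw":-1},{"slide":[-40,16,0],"angular":[0,0,0],"claw":-1},{"slide":[-40,16,0],"angular":[0,0,0],"claw":-1},{"slide":[-40,16,0],"angular":[0,0,0],"claw":-1},{"slide":[-40,16,0],"angular":[0,0,0],"claw":-1},{"slide":[-40,16,0],"angular":[0,0,0],"claw":-1},{"slide":[-40,16,0],"angular":[0,0,0],"claw":-1},{"slide":[0,0,0],"angular":[0,0,0],"claw":-1}])

```text
time: 2.5
ee_pos: [0.5082, -0.0689, 0.2265]
tcp_rot: [-179.9, 0.0, 95.4]
wrist_force: [-1.7, 0.0, 0.6]
opening: 0.0001
grasp_force: 0.0
```

```bash
cat >> h.py <<'E'
C=np.array([.549,-.037]);D=np.array([.097,-.9953]);N=np.array([.9953,.097])
def loc(p): r=np.array(p[:2])-C; return np.array([r@D,r@N])*1000
def st():
    o=bot.get_obs(); print("t",o["time"].__round__(2),"s,w",loc(o["ee_pos"]).round(1),"z",(o["ee_pos"][2]*1000).round(1),"rot",o["tcp_rot"].round(1),"F",o["wrist_force"].round(1),"open",round(o["opening"],4),"q",o["q"].round(0))
E
python3 -c "
from h import *
st();print(bot.tcp_to_tips)
for n,p in dict(ca=(251.6,182),cb=(308,177.8),la=(252.5,246.9),lb=(319.1,237.2),TL=(297*.7,237*.7),BL=(301*.7,388*.7),TR=(499*.7,222*.7),BR=(513*.7,374*.7)).items(): print(n,loc(at('top',*p,.067)).round(1))"
```

```text
t 2.5 s,w [ 27.8 -43.7] z 226.5 rot [-179.9    0.    95.4] F [-1.7  0.   0.6] open 0.0001 q [-8. -0.  5. 95. -0. 77.]
0.019
ca [-73.8  86.7]
cb [75.3 87.5]
la [-82.2 -83.8]
lb [ 90.  -71.3]
TL [-186.3  138.6]
BL [-191.2 -138.3]
TR [190.6 141. ]
BR [ 185.6 -141.2]
```

play_rows(increments=[{"slide":[-40,24,0],"angular":[0,0,0],"claw":-1},{"slide":[0,0,40],"angular":[0,0,0],"claw":-1},{"slide":[0,0,40],"angular":[0,0,0],"claw":-1},{"slide":[0,0,40],"angular":[0,0,0],"claw":-1},{"slide":[0,0,12],"angular":[0,0,0],"claw":-1},{"slide":[0,0,5],"angular":[0,0,0],"claw":-1},{"slide":[0,0,0],"angular":[0,0,0],"claw":-1}])

```text
time: 3.2
ee_pos: [0.5351, -0.1024, 0.092]
tcp_rot: [179.9, 0.0, 95.6]
wrist_force: [-0.3, -0.3, 0.3]
opening: 0.0004
grasp_force: 0.0
```

```bash
python3 -c "
from h import *
st()
a=bot.camera('top')[:,:,::-1][150:285,200:380];b=bot.camera('side')[:,:,::-1][140:280,210:340]
cv2.imwrite('pics/p2.png',np.hstack([cv2.resize(a,(440,330),interpolation=2),cv2.resize(b,(306,330),interpolation=2)]))"
```

```text
t 3.2 s,w [ 63.8 -20.1] z 92.0 rot [179.9   0.   95.6] F [-0.3 -0.3  0.3] open 0.0004 q [-11.   4.  -6.  80.   0.  74.]
```

View pics/p2.png

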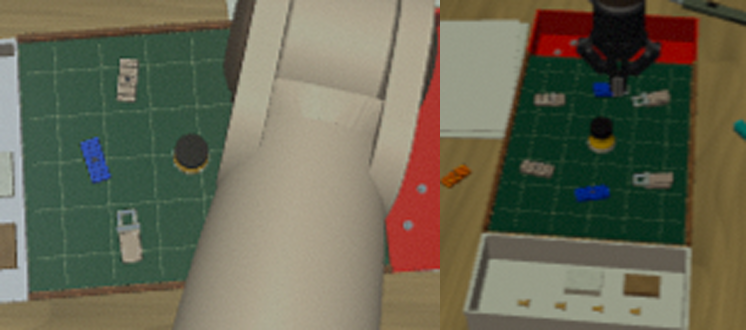

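The fingers stand behind the blue lever and just inside lever_b's loop (side crop 650,98). Next: descend to tips 3 mm above the mat, shift forward 5 mm and check the force.

play_rows(increments=[{"slide":[-5,0,3],"angular":[0,0,0],"claw":-1},{"slide":[0,0,3],"angular":[0,0,0],"claw":-1},{"slide":[0,0,3],"angular":[0,0,0],"claw":-1},{"slide":[0,0,0],"angular":[0,0,0],"claw":-1}])

```text
time: 3.7
ee_pos: [0.5351, -0.1076, 0.0814]
tcp_rot: [-180.0, -0.0, 95.6]
wrist_force: [-0.1, -0.1, 0.2]
opening: -0.0
grasp_force: 0.0
```

play_rows(increments=[{"slide":[0,-5,0],"angular":[0,0,0],"claw":-1},{"slide":[0,-5,0],"angular":[0,0,0],"claw":-1},{"slide":[0,-5,0],"angular":[0,0,0],"claw":-1},{"slide":[0,-5,0],"angular":[0,0,0],"claw":-1},{"slide":[0,-5,0],"angular":[0,0,0],"claw":-1},{"slide":[0,-2,0],"angular":[0,0,0],"claw":-1},{"slide":[0,0,0],"angular":[0,0,0],"claw":-1}])

```text
time: 4.4
ee_pos: [0.5082, -0.1103, 0.082]
tcp_rot: [180.0, 0.0, 95.6]
wrist_force: [0.4, 0.0, -0.4]
opening: 0.0001
grasp_force: 0.0
```

```bash
python3 -c "
from h import *
st()
b=bot.camera('side')[:,:,::-1][150:260,220:330]
cv2.imwrite('pics/p3.png',cv2.resize(b,(550,550),interpolation=2))"
```

```text
t 4.4 s,w [ 69.  -47.7] z 82.0 rot [180.    0.   95.6] F [ 0.4  0.  -0.4] open 0.0001 q [-12.   1. -11.  79.  -0.  72.]
```

View pics/p3.png

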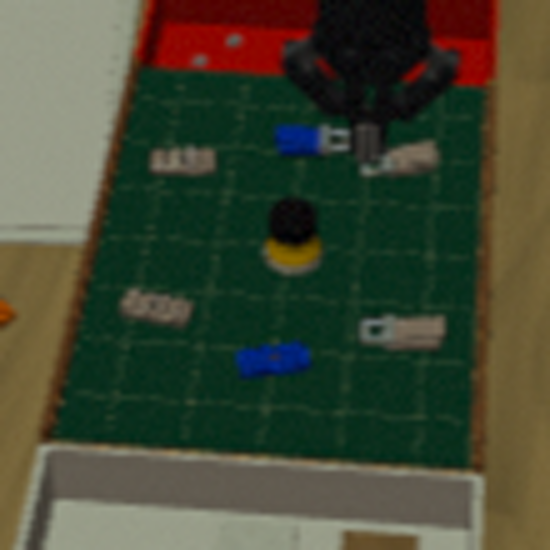

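```bash
python3 -c "
from h import *
def P(s,w,z=.066):
    x=C+D*s/1000+N*w/1000; u,v=proj('side',[x[0],x[1],z]); return round((u-220)*5),round((v-150)*5)
print('tip',P(69,-47.7,.063),[P(69+a,-47.7+b,.063) for a,b in((-11,-14),(-11,14),(11,-14))])
for n,p in dict(loopA=(.514,-.1225),bodyend=(.464,-.1415)).items(): print(n,P(*loc(p)))
i0=cv2.imread('pics/side0.png')[150:260,220:330]
b=bot.camera('side')[:,:,::-1][150:260,220:330]
cv2.imwrite('pics/p4.png',np.hstack([cv2.resize(i0[:60],(400,218),interpolation=2),cv2.resize(b[:60],(400,218),interpolation=2)]))
i0=cv2.imread('pics/side0.png')
"
```

```text
tip (362, 174) [(381, 185), (342, 183), (383, 165)]
loopA (358, 159)
bodyend (429, 150)
```

View pics/p4.png

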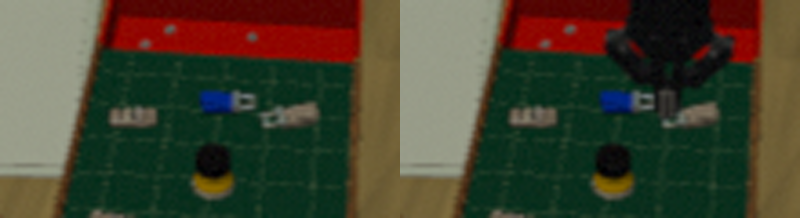

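```bash
python3 -c "
from h import *
a=cv2.imread('pics/side0.png').astype(int);b=bot.camera('side')[:,:,::-1].astype(int)
d=np.abs(a-b).max(2)[170:192,284:312]
for r,row in enumerate(d): print(170+r,' '.join('%3d'%x if x>18 else '  .' for x in row))
for r in range(172,190): print(r,b[r,290:300].tolist())
"
```

```text
170  39  40  27  29  30  37  36  39  30  19  25  38  43  30  27  25  26  28  33  34  35  24   .   .   .   .   .   .
171  36  33  34  41  36  38  39  37  36  24  29  42  31  28  33  35  32  38  31  40  21   .   .   .   .   .   .   .
172  24  39  40  43  42  34  37  43  47  40  44  58  49  33  39  44  45  39  39  24   .   .   .   .   .   .   .   .
173   .   .   .   .   .  25  32  34  37  31  41  44  36  35  33  34  33  39  25   .   .   .   .   .   .   .   .   .
174   .   .   .   .   .   .  30  25  26  21  20  31  37  23   .   .   .   .   .   .   .   .   .   .   .   .   .   .
175   .   .   .   .   .   .  33  39  55  42  42  26  33   .   .   .   .   .   .   .   .   .   .   .   .   .   .   .
176   .   .   .   .   .   .  33  26  44  30  38  32  27   .   .   .   .   .   .   .   .   .   .   .   .   .   .   .
177   .   .   .   .   .   .  36  32  50  23  26  37  23   .   .   .   .   .   .   .   .   .   .   .   .   .   .   .
178   .   .   .   .   .   .  39  33  44  21   .  22  29   .   .   .   .   .   .   .   .   .   .   .   .   .   .   .
179   .   .   .   .   .   .  30  35  48  25  23  31  58 
[... 3336 characters left out ...]
 [[29, 47, 8], [30, 46, 11], [36, 52, 30], [46, 60, 42], [39, 55, 33], [32, 48, 24], [32, 48, 22], [32, 48, 25], [35, 48, 34], [29, 43, 26]]
186 [[25, 45, 7], [27, 47, 12], [33, 52, 19], [34, 52, 19], [27, 46, 8], [28, 47, 9], [27, 44, 8], [27, 44, 9], [30, 45, 9], [30, 48, 14]]
187 [[26, 45, 3], [30, 48, 15], [33, 51, 19], [34, 54, 23], [30, 47, 11], [29, 47, 12], [26, 45, 7], [30, 47, 11], [28, 48, 7], [29, 47, 12]]
188 [[27, 45, 6], [25, 45, 3], [30, 51, 14], [34, 54, 21], [29, 46, 9], [25, 43, 3], [29, 47, 12], [27, 46, 6], [28, 45, 3], [28, 47, 9]]
189 [[30, 49, 14], [28, 47, 7], [31, 50, 17], [37, 56, 24], [31, 49, 16], [31, 46, 15], [28, 45, 4], [27, 46, 8], [25, 45, 6], [30, 48, 12]]
```

Pixel differences show lever_b has not moved and the fingers seem to be above or behind its loop (tip bottom near row 182, loop at row 184). I'll back off and probe the mat for the true tip height.

play_rows(increments=[{"slide":[0,0,-12],"angular":[0,0,0],"claw":-1},{"slide":[0,28,0],"angular":[0,0,0],"claw":-1},{"slide":[0,0,10],"angular":[0,0,0],"claw":-1},{"slide":[0,0,1.5],"angular":[0,0,0],"claw":-1},{"slide":[0,0,1],"angular":[0,0,0],"claw":-1},{"slide":[0,0,1],"angular":[0,0,0],"claw":-1}])

```text
time: 5.15
ee_pos: [0.5358, -0.1075, 0.0805]
tcp_rot: [-180.0, -0.0, 95.6]
wrist_force: [-0.1, 0.6, -0.1]
opening: -0.0001
grasp_force: 0.0
```

play_rows(increments=[{"slide":[0,0,1],"angular":[0,0,0],"claw":-1},{"slide":[0,0,0],"angular":[0,0,0],"claw":-1}])

```text
time: 5.35
ee_pos: [0.5361, -0.1075, 0.0795]
tcp_rot: [180.0, 0.0, 95.6]
wrist_force: [0.2, -0.1, 0.6]
opening: 0.0
grasp_force: 0.0
```

play_rows(increments=[{"slide":[0,0,1],"angular":[0,0,0],"claw":-1},{"slide":[0,0,0],"angular":[0,0,0],"claw":-1}])

```text
time: 5.55
ee_pos: [0.5362, -0.1075, 0.0784]
tcp_rot: [-180.0, 0.0, 95.6]
wrist_force: [-0.0, -0.6, 0.3]
opening: 0.0002
grasp_force: 0.0
```

play_rows(increments=[{"slide":[0,0,1],"angular":[0,0,0],"claw":-1},{"slide":[0,0,1],"angular":[0,0,0],"claw":-1}])

```text
time: 5.75
ee_pos: [0.5363, -0.1075, 0.0763]
tcp_rot: [180.0, 0.0, 95.6]
wrist_force: [0.2, 0.0, 0.2]
opening: -0.0005
grasp_force: 0.0
```

play_rows(increments=[{"slide":[0,0,1],"angular":[0,0,0],"claw":-1},{"slide":[0,0,1],"angular":[0,0,0],"claw":-1}])

```text
time: 5.95
ee_pos: [0.5363, -0.1075, 0.0743]
tcp_rot: [-180.0, -0.0, 95.6]
wrist_force: [0.4, 0.7, -0.2]
opening: -0.0001
grasp_force: 0.0
```

play_rows(increments=[{"slide":[0,0,1],"angular":[0,0,0],"claw":-1},{"slide":[0,0,0],"angular":[0,0,0],"claw":-1}])

```text
time: 6.15
ee_pos: [0.5362, -0.1075, 0.0732]
tcp_rot: [-180.0, -0.0, 95.6]
wrist_force: [0.6, -0.1, -0.6]
opening: 0.0003
grasp_force: 0.0
```

play_rows(increments=[{"slide":[0,0,1],"angular":[0,0,0],"claw":-1},{"slide":[0,0,1],"angular":[0,0,0],"claw":-1}])

```text
time: 6.35
ee_pos: [0.5363, -0.1075, 0.0713]
tcp_rot: [180.0, 0.0, 95.6]
wrist_force: [0.2, 0.2, 0.5]
opening: -0.0
grasp_force: 0.0
```

play_rows(increments=[{"slide":[0,0,1],"angular":[0,0,0],"claw":-1},{"slide":[0,0,0],"angular":[0,0,0],"claw":-1}])

```text
time: 6.55
ee_pos: [0.5362, -0.1075, 0.0702]
tcp_rot: [-180.0, -0.0, 95.6]
wrist_force: [0.0, 0.5, 0.1]
opening: -0.0003
grasp_force: 0.0
```

```bash
python3 -c "
from h import *
st()
a=cv2.imread('pics/side0.png').astype(int);b=bot.camera('side')[:,:,::-1].astype(int)
d=np.abs(a-b).max(2)[168:192,274:302]
for r,row in enumerate(d): print(168+r,' '.join('%3d'%x if x>14 else '  .' for x in row))
s,w=loc(bot.get_obs()['ee_pos'])
for ds in(-11,0,11):
  x=C+D*(s+ds)/1000+N*w/1000; print(ds,proj('side',[x[0],x[1],bot.get_obs()['ee_pos'][2]-.019]))
"
```

```text
t 6.55 s,w [ 68.9 -19.6] z 70.2 rot [-180.    -0.    95.6] F [0.  0.5 0.1] open -0.0003 q [-11.   4.  -8.  78.  -0.  73.]
168  37  35  32  31  27  23  24  37  49  36  29  33  32  34  33  35  35  26   .   .  31  35  27  24  29  30  37  36
169  27  30  30  33  30  22  23  35  38  35  27  16  19  38  34  31   .   .   .  23  35  45  31  37  36  39  38  21
170  38  39  32  34  24  25  28  34  36  37  36   .   .  27  32  29  15   .  18  33  36  36  40  33  31  32  20   .
171  46  49  46  40  35  29  31  40  50  46  35  17   .  30  38  31  29  23  19  26  33  46  33  30  29  19   .   .
172  19  35  43  36  31  33  32  36  45  38  36  22  23  47  37  38  26  29  36  41  54  58  44  31   .   .   .   .
173   .  18  35  35  33  34  34  36  32  38  32  22  20  36  34  32  34  26  34  32  41  43  26   .   .   .   .   .
174   .   .  20  31  35  29  37  39  38  39  42  42  28  32  35  32  39  34  29  38  41  25   .   .   .   .   .   .
175   .   .   .  22  37  22  18  29  52  59  75  73  42  41  50  42  33  28  32  42  28   .   .   .   .   .   .   .
176   .   .   .   .   .   .   .  29  94 101  79  6
[... 1307 characters left out ...]
 .   .   .   .   .   .   .   .   .
188   .   .   .   .   .   .   .   .   .   .   .   .   .   .   .   .   .   .   .   .   .   .   .   .   .   .   .   .
189   .   .   .   .   .   .   .   .   .   .   .   .   .   .   .   .   .   .   .   .   .   .   .   .   .   .   .   .
190   .   .   .   .   .   .   .   .   .   .   .   .   .   .   .   .   .   .   .   .   .   .   .   .   .   .   .   .
191   .   .   .   .   .   .   .   .   .   .   .   .   .   .   .   .   .   .   .   .   .   .   .   .   .   .   .   .
-11 (np.float64(284.5342262083946), np.float64(188.72574502688963))
0 (np.float64(284.78843369091686), np.float64(186.68976041150486))
11 (np.float64(285.0399046589787), np.float64(184.67565000292316))
```

play_rows(increments=[{"slide":[0,0,1],"angular":[0,0,0],"claw":-1},{"slide":[0,0,1],"angular":[0,0,0],"claw":-1}])

```text
time: 6.8
ee_pos: [0.5363, -0.1075, 0.0683]
tcp_rot: [180.0, 0.0, 95.6]
wrist_force: [-0.4, 0.2, -0.0]
opening: 0.0001
grasp_force: 0.0
```

play_rows(increments=[{"slide":[0,0,1],"angular":[0,0,0],"claw":-1},{"slide":[0,0,1],"angular":[0,0,0],"claw":-1}])

```text
time: 7.0
ee_pos: [0.5363, -0.1075, 0.0663]
tcp_rot: [-180.0, -0.0, 95.6]
wrist_force: [-0.7, -0.1, 0.7]
opening: -0.0
grasp_force: 0.0
```

play_rows(increments=[{"slide":[0,0,1],"angular":[0,0,0],"claw":-1},{"slide":[0,0,1],"angular":[0,0,0],"claw":-1}])

```text
time: 7.2
ee_pos: [0.5363, -0.1075, 0.0643]
tcp_rot: [-180.0, -0.0, 95.6]
wrist_force: [-0.2, -0.6, 0.7]
opening: -0.0004
grasp_force: 0.0
```

```bash
python3 -c "
from h import *
st()
b=bot.camera('side')[:,:,::-1][150:210,250:330]
cv2.imwrite('pics/p5.png',cv2.resize(b,(800,600),interpolation=2))"
```

```text
t 7.2 s,w [ 68.9 -19.5] z 64.3 rot [-180.    -0.    95.6] F [-0.2 -0.6  0.7] open -0.0004 q [-11.   5.  -8.  77.   0.  73.]
```

View pics/p5.png

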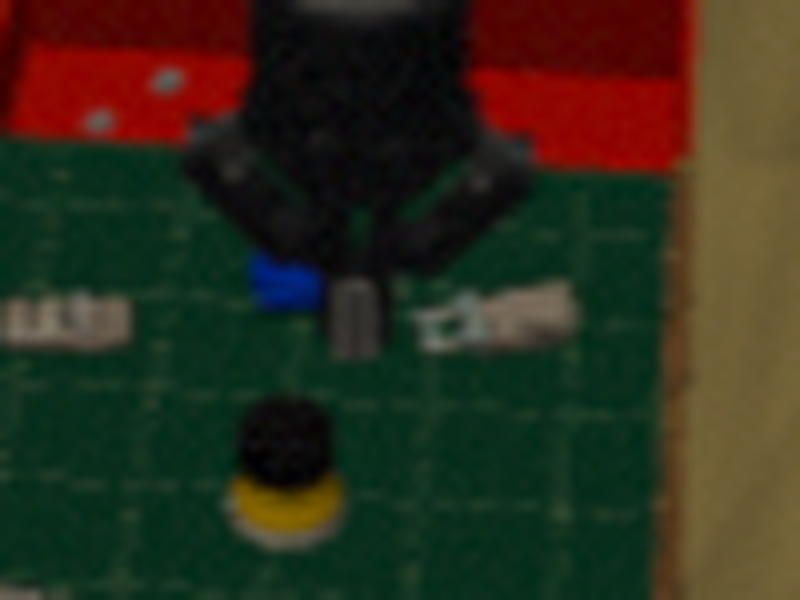

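The finger tips (360,358 in the crop) are now nearly at mat level. The triangulated heights were about 12 mm under the text's, so the mat is evidently near z = 47 mm. I'll continue probing gently.

play_rows(increments=[{"slide":[0,0,1],"angular":[0,0,0],"claw":-1},{"slide":[0,0,0],"angular":[0,0,0],"claw":-1}])

```text
time: 7.45
ee_pos: [0.5362, -0.1075, 0.0633]
tcp_rot: [-180.0, -0.0, 95.6]
wrist_force: [-0.0, -0.0, -1.0]
opening: 0.0001
grasp_force: 0.0
```

play_rows(increments=[{"slide":[0,0,1],"angular":[0,0,0],"claw":-1},{"slide":[0,0,0],"angular":[0,0,0],"claw":-1}])

```text
time: 7.65
ee_pos: [0.5363, -0.1075, 0.0623]
tcp_rot: [-180.0, -0.0, 95.6]
wrist_force: [0.9, -0.1, -0.1]
opening: 0.0001
grasp_force: 0.0
```

play_rows(increments=[{"slide":[0,0,1],"angular":[0,0,0],"claw":-1},{"slide":[0,0,0],"angular":[0,0,0],"claw":-1}])

```text
time: 7.85
ee_pos: [0.5362, -0.1075, 0.0612]
tcp_rot: [-180.0, -0.0, 95.6]
wrist_force: [0.4, -0.2, 0.1]
opening: -0.0002
grasp_force: 0.0
```

play_rows(increments=[{"slide":[0,0,1],"angular":[0,0,0],"claw":-1},{"slide":[0,0,0],"angular":[0,0,0],"claw":-1}])

```text
time: 8.05
ee_pos: [0.5362, -0.1075, 0.0603]
tcp_rot: [-180.0, -0.0, 95.6]
wrist_force: [-0.1, 0.4, 0.0]
opening: 0.0006
grasp_force: 0.0
```

play_rows(increments=[{"slide":[0,0,1],"angular":[0,0,0],"claw":-1},{"slide":[0,0,0],"angular":[0,0,0],"claw":-1}])

```text
time: 8.25
ee_pos: [0.5362, -0.1075, 0.0592]
tcp_rot: [-180.0, -0.0, 95.6]
wrist_force: [-0.2, 0.9, -0.1]
opening: 0.0001
grasp_force: 0.0
```

play_rows(increments=[{"slide":[0,0,1],"angular":[0,0,0],"claw":-1},{"slide":[0,0,0],"angular":[0,0,0],"claw":-1}])

```text
time: 8.45
ee_pos: [0.5362, -0.1075, 0.0582]
tcp_rot: [-180.0, -0.0, 95.6]
wrist_force: [0.6, 0.8, 0.6]
opening: -0.0002
grasp_force: 0.0
```

play_rows(increments=[{"slide":[0,0,1],"angular":[0,0,0],"claw":-1},{"slide":[0,0,0],"angular":[0,0,0],"claw":-1}])

```text
time: 8.65
ee_pos: [0.5362, -0.1075, 0.0572]
tcp_rot: [-180.0, -0.0, 95.6]
wrist_force: [0.1, -0.4, -0.3]
opening: -0.0001
grasp_force: 0.0
```

```bash
python3 -c "
from h import *
st()
a=cv2.imread('pics/side0.png').astype(int);b=bot.camera('side')[:,:,::-1].astype(int)
d=np.abs(a-b).max(2)[178:196,276:296]
for r,row in enumerate(d): print(178+r,' '.join('%3d'%x if x>14 else '  .' for x in row))
"
```

```text
t 8.65 s,w [ 68.9 -19.6] z 57.2 rot [-180.    -0.    95.6] F [ 0.1 -0.4 -0.3] open -0.0001 q [-11.   5.  -9.  76.  -0.  73.]
178   .  35  46  43  43  74 110 112  96  81  45  42  61  63  43  30  31  40  33   .
179   .   .   .   .   .  25  87  89  54  51  72  95 102  66  26   .   .   .   .   .
180   .   .   .   .   .  16  47  29   .   .   .  30  37  20   .   .   .   .   .   .
181   .   .   .   .   .   .   .  40  46  32  41  34  28   .   .   .   .   .   .   .
182   .   .   .   .   .   .  23  36  46  35  43  33  27   .   .   .   .   .   .   .
183   .   .   .   .   .   .  24  39  51  33  44  32  19  20   .   .   .   .   .   .
184   .   .   .   .   .   .  25  35  46  39  38  35  26   .   .   .   .   .   .   .
185   .   .   .   .   .   .  17  39  47  36  37  26  23   .   .   .   .   .   .   .
186   .   .   .   .   .   .   .  30  53  37  38  27   .   .   .   .   .   .   .   .
187   .   .   .   .   .   .   .   .  20   .   .   .   .   .   .   .   .   .   .   .
188   .   .   .   .   .   .   .   .   .   .   .   .   .   .   .   .   .   .   .   .
189   .   .   .   .   .   .   .   .   .   .   .   .   .   .   .   .   .   .   .   .
190   .   .   .   .   .   .   .   .   .   .   .   .   .   .   .   .   .   .   .   .
191   .   .   .   .   .   .   .   .   .   .   .   .   .   .   .   .   .   .   .   .
192   .   .   .   .   .   .   .   .   .   .   .   .   .   .   .   .   .   .   .   .
193   .   .   .   .   .   .   .   .   .   .   .   .   .   .   .   .   .   .   .   .
194   .   .   .   .   .   .   .   .   .   .   .   .   .   .   .   .   .   .   .   .
195   .   .   .   .   .   .   .   .   .   .   .   .   .   .   .   .   .   .   .   .
```

play_rows(increments=[{"slide":[0,0,1],"angular":[0,0,0],"claw":-1},{"slide":[0,0,1],"angular":[0,0,0],"claw":-1}])

```text
time: 8.9
ee_pos: [0.5365, -0.1075, 0.0566]
tcp_rot: [179.9, 0.0, 95.6]
wrist_force: [-6.5, 1.2, 16.3]
opening: -0.0003
grasp_force: 8.4
```

play_rows(increments=[{"slide":[0,0,1],"angular":[0,0,0],"claw":-1},{"slide":[0,0,1],"angular":[0,0,0],"claw":-1}])

```text
time: 9.1
ee_pos: [0.5365, -0.1075, 0.0566]
tcp_rot: [179.9, 0.0, 95.6]
wrist_force: [-12.2, 2.3, 31.4]
opening: -0.0001
grasp_force: 15.8
```

play_rows(increments=[{"slide":[0,0,1],"angular":[0,0,0],"claw":-1},{"slide":[0,0,0],"angular":[0,0,0],"claw":-1}])

```text
time: 9.3
ee_pos: [0.5366, -0.1075, 0.0566]
tcp_rot: [179.8, 0.0, 95.6]
wrist_force: [-13.7, 2.6, 31.8]
opening: -0.0001
grasp_force: 16.0
```

play_rows(increments=[{"slide":[0,0,1],"angular":[0,0,0],"claw":-1},{"slide":[0,0,0],"angular":[0,0,0],"claw":-1}])

```text
time: 9.5
ee_pos: [0.5366, -0.1075, 0.0565]
tcp_rot: [179.8, 0.1, 95.6]
wrist_force: [-16.8, 3.6, 39.4]
opening: -0.0004
grasp_force: 19.7
```

Mat contact is at TCP z = 56.6 mm with the gripper shut. I'll lift to about 59 and nudge lever_b toward the near strip.

play_rows(increments=[{"slide":[0,0,-8],"angular":[0,0,0],"claw":-1},{"slide":[-4,0,0],"angular":[0,0,0],"claw":-1}])

```text
time: 9.7
ee_pos: [0.5374, -0.1115, 0.0607]
tcp_rot: [179.9, 0.0, 95.6]
wrist_force: [0.8, -0.1, 0.1]
opening: -0.0001
grasp_force: 0.0
```

play_rows(increments=[{"slide":[0,-5,0],"angular":[0,0,0],"claw":-1},{"slide":[0,-5,0],"angular":[0,0,0],"claw":-1},{"slide":[0,-5,0],"angular":[0,0,0],"claw":-1},{"slide":[0,-5,0],"angular":[0,0,0],"claw":-1},{"slide":[0,-5,0],"angular":[0,0,0],"claw":-1},{"slide":[0,-5,0],"angular":[0,0,0],"claw":-1},{"slide":[0,0,0],"angular":[0,0,0],"claw":-1}])

```text
time: 10.4
ee_pos: [0.5062, -0.1144, 0.0594]
tcp_rot: [-180.0, -0.0, 95.6]
wrist_force: [-0.0, 0.5, 0.3]
opening: -0.0001
grasp_force: 0.0
```

```bash
python3 -c "
from h import *
st()
b=bot.camera('side')[:,:,::-1][140:215,240:340]
cv2.imwrite('pics/p6.png',cv2.resize(b,(800,600),interpolation=2))"
```

```text
t 10.4 s,w [ 72.9 -50.1] z 59.4 rot [-180.    -0.    95.6] F [-0.   0.5  0.3] open -0.0001 q [-13.   1. -13.  76.  -0.  72.]
```

View pics/p6.png

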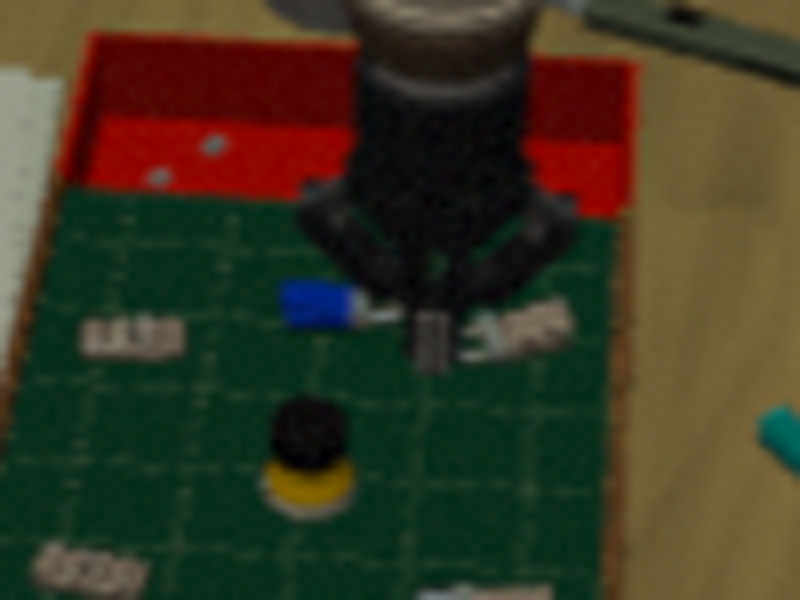

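Lever_b has moved about 16 mm toward the near strip and is clear of the blue lever. Its loop end is at (465,350) and its body end at (573,315). Next I go behind it, open to about 30 mm, and probe for contact height.

play_rows(increments=[{"slide":[0,5,0],"angular":[0,0,0],"claw":-1},{"slide":[20,0,0],"angular":[0,0,0],"claw":-1},{"slide":[25,0,0],"angular":[0,0,0],"claw":-0.3},{"slide":[0,-22,0],"angular":[0,0,0],"claw":-0.3},{"slide":[0,-22,0],"angular":[0,0,0],"claw":-0.3},{"slide":[0,0,1],"angular":[0,0,0],"claw":-0.3},{"slide":[0,0,1],"angular":[0,0,0],"claw":-0.3},{"slide":[0,0,0],"angular":[0,0,0],"claw":-0.3}])

```text
time: 11.25
ee_pos: [0.4644, -0.0734, 0.0574]
tcp_rot: [180.0, 0.0, 95.6]
wrist_force: [-0.4, 0.3, 0.1]
opening: 0.03
grasp_force: 0.0
```

play_rows(increments=[{"slide":[0,0,1],"angular":[0,0,0],"claw":-0.3},{"slide":[0,0,0],"angular":[0,0,0],"claw":-0.3}])

```text
time: 11.45
ee_pos: [0.464, -0.0734, 0.0562]
tcp_rot: [-180.0, -0.0, 95.6]
wrist_force: [-0.2, -0.5, 0.1]
opening: 0.0297
grasp_force: 0.0
```

play_rows(increments=[{"slide":[0,0,1],"angular":[0,0,0],"claw":-0.3},{"slide":[0,0,0],"angular":[0,0,0],"claw":-0.3}])

```text
time: 11.65
ee_pos: [0.464, -0.0734, 0.0562]
tcp_rot: [180.0, 0.0, 95.6]
wrist_force: [-2.1, 0.8, 6.6]
opening: 0.03
grasp_force: 3.7
```

play_rows(increments=[{"slide":[0,0,1],"angular":[0,0,0],"claw":-0.3},{"slide":[0,0,0],"angular":[0,0,0],"claw":-0.3}])

```text
time: 11.85
ee_pos: [0.4641, -0.0735, 0.0561]
tcp_rot: [179.9, 0.0, 95.6]
wrist_force: [-5.9, 0.8, 16.0]
opening: 0.0299
grasp_force: 7.9
```

play_rows(increments=[{"slide":[0,0,-4.5],"angular":[0,0,0],"claw":-0.3},{"slide":[-10,0,0],"angular":[0,0,0],"claw":-0.3},{"slide":[-10,0,0],"angular":[0,0,0],"claw":-0.3},{"slide":[-10,0,0],"angular":[0,0,0],"claw":-0.3},{"slide":[-10,0,0],"angular":[0,0,0],"claw":-0.3},{"slide":[-10,0,0],"angular":[0,0,0],"claw":-0.3},{"slide":[-10,0,0],"angular":[0,0,0],"claw":-0.3},{"slide":[0,0,0],"angular":[0,0,0],"claw":-0.3}])

```text
time: 12.65
ee_pos: [0.4695, -0.1344, 0.0587]
tcp_rot: [-180.0, 0.0, 95.5]
wrist_force: [0.3, -0.2, 0.2]
opening: 0.03
grasp_force: 0.0
```

```bash
python3 -c "
from h import *
st()
b=bot.camera('side')[:,:,::-1][140:215,240:340]
cv2.imwrite('pics/p7.png',cv2.resize(b,(800,600),interpolation=2))"
```

```text
t 12.65 s,w [ 89.2 -88.6] z 58.7 rot [-180.     0.    95.5] F [ 0.3 -0.2  0.2] open 0.03 q [-16.  -3. -17.  76.  -0.  69.]
```

View pics/p7.png

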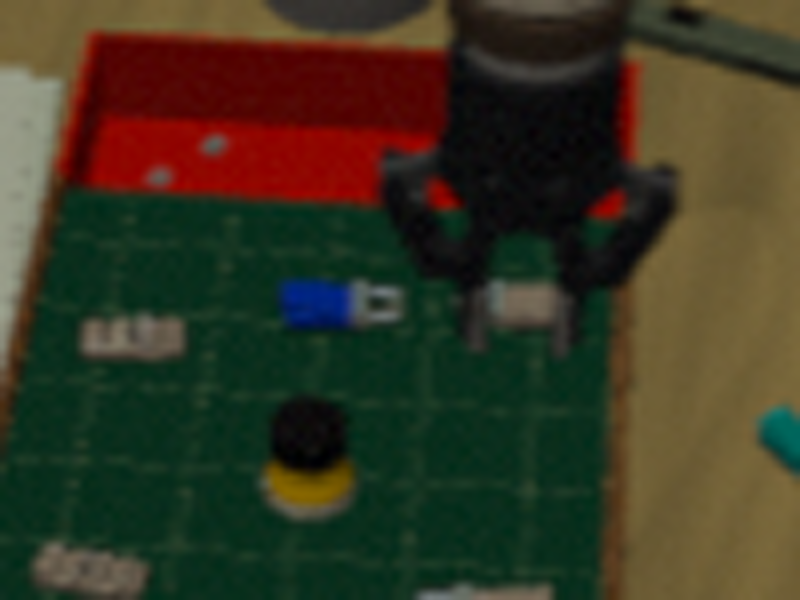

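Lever_b sits squarely ahead of both fingers (525,305), well clear of the blue lever, so I keep pushing.

play_rows(increments=[{"slide":[-10,0,0],"angular":[0,0,0],"claw":-0.3},{"slide":[-10,0,0],"angular":[0,0,0],"claw":-0.3},{"slide":[-10,0,0],"angular":[0,0,0],"claw":-0.3},{"slide":[-10,0,0],"angular":[0,0,0],"claw":-0.3},{"slide":[-10,0,0],"angular":[0,0,0],"claw":-0.3},{"slide":[-10,0,0],"angular":[0,0,0],"claw":-0.3},{"slide":[-10,0,0],"angular":[0,0,0],"claw":-0.3},{"slide":[-10,0,0],"angular":[0,0,0],"claw":-0.3}])

```text
time: 13.5
ee_pos: [0.4773, -0.2136, 0.0589]
tcp_rot: [-180.0, -0.0, 95.6]
wrist_force: [-0.0, 0.5, -0.8]
opening: 0.0298
grasp_force: 0.1
```

play_rows(increments=[{"slide":[-10,0,0],"angular":[0,0,0],"claw":-0.3},{"slide":[-10,0,0],"angular":[0,0,0],"claw":-0.3},{"slide":[-10,0,0],"angular":[0,0,0],"claw":-0.3},{"slide":[-10,0,0],"angular":[0,0,0],"claw":-0.3},{"slide":[-6,0,0],"angular":[0,0,0],"claw":-0.3},{"slide":[0,0,0],"angular":[0,0,0],"claw":-0.3}])

```text
time: 14.1
ee_pos: [0.4818, -0.2593, 0.0588]
tcp_rot: [-180.0, -0.0, 95.6]
wrist_force: [0.5, 0.3, -0.1]
opening: 0.0296
grasp_force: 0.0
```

play_rows(increments=[{"slide":[0,0,-30],"angular":[0,0,0],"claw":-0.3},{"slide":[0,0,-30],"angular":[0,0,0],"claw":-0.3},{"slide":[45,0,0],"angular":[0,0,0],"claw":-0.3},{"slide":[45,0,0],"angular":[0,0,0],"claw":-0.3},{"slide":[45,0,0],"angular":[0,0,0],"claw":-0.3},{"slide":[45,0,0],"angular":[0,0,0],"claw":-0.3},{"slide":[45,0,0],"angular":[0,0,0],"claw":-0.3},{"slide":[45,0,0],"angular":[0,0,0],"claw":-0.3}])

```text
time: 14.9
ee_pos: [0.4547, 0.0121, 0.1191]
tcp_rot: [180.0, -0.0, 95.6]
wrist_force: [1.0, -0.1, 1.1]
opening: 0.0302
grasp_force: 0.0
```

```bash
cat >> h.py <<'E'
def blobs(z=.055):
    im=bot.camera("top")[:,:,::-1]; b,g,r=[im[:,:,k].astype(int) for k in range(3)]
    a=cv2.imread("pics/top0.png")
    m=(((r>g+3)&(r>85)&(g>60)&(abs(r-b)<90)|(b>g+30))*255).astype(np.uint8); q=(np.array([(301,241),(497,228),(565,222),(580,365),(510,370),(305,382)])*.7).astype(int)
    mk=np.zeros_like(m); cv2.fillPoly(mk,[q],255); m&=mk
    n,l,s,ce=cv2.connectedComponentsWithStats(m)
    for k in range(1,n):
        if s[k,4]<25: continue
        ys,xs=np.where(l==k); bx=cv2.boxPoints(cv2.minAreaRect(np.c_[xs,ys].astype(np.float32)))
        c=im[ys,xs].mean(0).round(); print(s[k,4],c,"c",loc(at("top",*ce[k],z)).round(0),"box",[tuple(loc(at("top",*p,z)).round(0).astype(int)) for p in bx])
E
python3 -c "
from h import *
st();blobs()"
```

```text
t 14.9 s,w [-58.  -89.1] z 119.1 rot [180.   -0.   95.6] F [ 1.  -0.1  1.1] open 0.0302 q [  2.  -9. -15.  83.   0.  86.]
108 [110. 126. 134.] c [76. 90.] box [(np.int64(64), np.int64(112)), (np.int64(83), np.int64(115)), (np.int64(88), np.int64(70)), (np.int64(70), np.int64(67))]
2177 [126. 146. 153.] c [-62.  50.] box [(np.int64(-185), np.int64(5)), (np.int64(-153), np.int64(136)), (np.int64(69), np.int64(73)), (np.int64(32), np.int64(-55))]
106 [151.  69.  46.] c [107.   9.] box [(np.int64(94), np.int64(24)), (np.int64(116), np.int64(27)), (np.int64(119), np.int64(-6)), (np.int64(97), np.int64(-9))]
2491 [134. 154. 162.] c [-78. -75.] box [(np.int64(-180), np.int64(0)), (np.int64(24), np.int64(-3)), (np.int64(21), np.int64(-132)), (np.int64(-179), np.int64(-128))]
150 [106. 121. 142.] c [205. -92.] box [(np.int64(190), np.int64(-65)), (np.int64(213), np.int64(-60)), (np.int64(221), np.int64(-113)), (np.int64(198), np.int64(-117))]
33 [ 58.  83. 104.] c [ 155. -132.] box [(np.int64(119), np.int64(-131)), (np.int64(189), np.int64(-131)), (np.int64(189), np.int64(-134)), (np.int64(119), np.int64(-134))]
```

Lever_b is off the mat and in the bin (apparent s≈205). Now lever_a.

play_rows(increments=[{"slide":[32,4,0],"angular":[0,0,0],"claw":-0.3},{"slide":[30,0,0],"angular":[0,0,0],"claw":-0.3},{"slide":[0,0,30],"angular":[0,0,0],"claw":-0.3},{"slide":[0,0,20],"angular":[0,0,0],"claw":-0.3},{"slide":[0,0,10],"angular":[0,0,0],"claw":-0.3},{"slide":[0,0,0],"angular":[0,0,0],"claw":-0.3}])

```text
time: 15.55
ee_pos: [0.4526, 0.0723, 0.058]
tcp_rot: [-179.9, 0.0, 95.6]
wrist_force: [-0.0, 0.1, 0.0]
opening: 0.0301
grasp_force: 0.0
```

play_rows(increments=[{"slide":[-10,0,0],"angular":[0,0,0],"claw":-0.3},{"slide":[-10,0,0],"angular":[0,0,0],"claw":-0.3},{"slide":[-10,0,0],"angular":[0,0,0],"claw":-0.3},{"slide":[-10,0,0],"angular":[0,0,0],"claw":-0.3},{"slide":[-10,0,0],"angular":[0,0,0],"claw":-0.3},{"slide":[-10,0,0],"angular":[0,0,0],"claw":-0.3},{"slide":[0,0,0],"angular":[0,0,0],"claw":-0.3}])

```text
time: 16.25
ee_pos: [0.4593, 0.0113, 0.0589]
tcp_rot: [-180.0, 0.0, 95.5]
wrist_force: [-0.1, -0.1, 0.3]
opening: 0.0298
grasp_force: 0.0
```

```bash
cat >> h.py <<'E'
def sidediff():
    a=cv2.imread('pics/side0.png'); b=bot.camera('side')[:,:,::-1]
    g,r,bl=[b[:,:,k].astype(int) for k in(1,2,0)]
    m=((r>85)&(g>70)&(bl>60)).astype(np.uint8); m[:158]=0; m[242:]=0; m[:,:232]=0; m[:,320:]=0
    n,l,s,ce=cv2.connectedComponentsWithStats(m)
    for k in range(1,n):
        if s[k,4]>=8: print("side",s[k],ce[k].round(1))
E
python3 -c "
from h import *
st();sidediff()"
```

```text
t 16.25 s,w [-56.8 -84.6] z 58.9 rot [-180.     0.    95.5] F [-0.1 -0.1  0.3] open 0.0298 q [  1.  -7. -21.  77.  -0.  86.]
side [232 158  15  42 425] [237.1 174.8]
side [290 158  28  13 195] [302.2 163.1]
side [251 180  12   4  43] [256.5 181.5]
side [298 203   8   5  37] [301.4 204.9]
side [245 208  13   6  51] [250.7 210.7]
side [232 239  42   3  83] [247.9 240.3]
```

Lever_a is moving ahead of the fingers, so I continue.

play_rows(increments=[{"slide":[-11,0,0],"angular":[0,0,0],"claw":-0.3},{"slide":[-11,0,0],"angular":[0,0,0],"claw":-0.3},{"slide":[-11,0,0],"angular":[0,0,0],"claw":-0.3},{"slide":[-11,0,0],"angular":[0,0,0],"claw":-0.3},{"slide":[-11,0,0],"angular":[0,0,0],"claw":-0.3},{"slide":[-11,0,0],"angular":[0,0,0],"claw":-0.3},{"slide":[-11,0,0],"angular":[0,0,0],"claw":-0.3},{"slide":[-11,0,0],"angular":[0,0,0],"claw":-0.3}])

```text
time: 17.1
ee_pos: [0.4678, -0.076, 0.0589]
tcp_rot: [-180.0, -0.0, 95.6]
wrist_force: [-0.1, -0.4, -0.7]
opening: 0.0297
grasp_force: 0.1
```

play_rows(increments=[{"slide":[-11,0,0],"angular":[0,0,0],"claw":-0.3},{"slide":[-11,0,0],"angular":[0,0,0],"claw":-0.3},{"slide":[-11,0,0],"angular":[0,0,0],"claw":-0.3},{"slide":[-11,0,0],"angular":[0,0,0],"claw":-0.3},{"slide":[-11,0,0],"angular":[0,0,0],"claw":-0.3},{"slide":[-11,0,0],"angular":[0,0,0],"claw":-0.3},{"slide":[-11,0,0],"angular":[0,0,0],"claw":-0.3},{"slide":[0,0,0],"angular":[0,0,0],"claw":-0.3}])

```text
time: 17.9
ee_pos: [0.4754, -0.1529, 0.0588]
tcp_rot: [180.0, 0.0, 95.5]
wrist_force: [0.2, -0.7, -0.5]
opening: 0.0297
grasp_force: 0.0
```

```bash
python3 -c "
from h import *
st();sidediff()"
```

```text
t 17.9 s,w [108.2 -84.5] z 58.8 rot [180.    0.   95.5] F [ 0.2 -0.7 -0.5] open 0.0297 q [-18.  -2. -16.  76.  -0.  67.]
side [232 158  15  42 425] [237.1 174.8]
side [301 172   8   4  28] [304.2 173.4]
side [250 180  13   4  44] [256.3 181.6]
side [245 208  13   6  53] [250.8 210.8]
side [232 239  42   3  84] [247.8 240.3]
```

play_rows(increments=[{"slide":[-11,0,0],"angular":[0,0,0],"claw":-0.3},{"slide":[-11,0,0],"angular":[0,0,0],"claw":-0.3},{"slide":[-11,0,0],"angular":[0,0,0],"claw":-0.3},{"slide":[-11,0,0],"angular":[0,0,0],"claw":-0.3},{"slide":[-11,0,0],"angular":[0,0,0],"claw":-0.3},{"slide":[-11,0,0],"angular":[0,0,0],"claw":-0.3},{"slide":[-11,0,0],"angular":[0,0,0],"claw":-0.3},{"slide":[-11,0,0],"angular":[0,0,0],"claw":-0.3}])

```text
time: 18.75
ee_pos: [0.4839, -0.2402, 0.0588]
tcp_rot: [-180.0, 0.0, 95.6]
wrist_force: [0.2, -0.1, -0.6]
opening: 0.0299
grasp_force: 0.0
```

play_rows(increments=[{"slide":[-11,0,0],"angular":[0,0,0],"claw":-0.3},{"slide":[-11,0,0],"angular":[0,0,0],"claw":-0.3},{"slide":[0,0,0],"angular":[0,0,0],"claw":-0.3},{"slide":[0,0,-35],"angular":[0,0,0],"claw":-0.3},{"slide":[0,0,-35],"angular":[0,0,0],"claw":-0.3},{"slide":[30,29,0],"angular":[0,0,0],"claw":-0.3},{"slide":[30,29,0],"angular":[0,0,0],"claw":-0.3},{"slide":[30,29,0],"angular":[0,0,0],"claw":-0.3}])

```text
time: 19.55
ee_pos: [0.5646, -0.1619, 0.1294]
tcp_rot: [180.0, 0.0, 95.6]
wrist_force: [0.4, -0.6, 1.1]
opening: 0.0299
grasp_force: 0.0
```

play_rows(increments=[{"slide":[30,29,0],"angular":[0,0,0],"claw":-0.3},{"slide":[30,29,0],"angular":[0,0,0],"claw":-0.3},{"slide":[30,29,0],"angular":[0,0,0],"claw":-0.3},{"slide":[0,0,35],"angular":[0,0,0],"claw":-0.3},{"slide":[0,0,20],"angular":[0,0,0],"claw":-0.3},{"slide":[0,0,0],"angular":[0,0,0],"claw":-0.3}])

```text
time: 20.15
ee_pos: [0.6399, -0.0641, 0.0703]
tcp_rot: [-179.7, -0.1, 95.7]
wrist_force: [-0.6, -0.7, -0.3]
opening: 0.0298
grasp_force: 0.0
```

```bash
python3 -c "
from h import *
st();sidediff();blobs()"
```

```text
t 20.15 s,w [35.8 87.8] z 70.3 rot [-1.797e+02 -1.000e-01  9.570e+01] F [-0.6 -0.7 -0.3] open 0.0298 q [-6. 18.  8. 80.  0. 79.]
side [232 158  10  42 284] [235.4 178.5]
side [251 180   7   4  19] [253.6 181.7]
side [245 208  13   6  53] [250.8 210.8]
side [232 239  42   3  84] [247.8 240.3]
7483 [127. 146. 154.] c [37. -3.] box [(np.int64(-95), np.int64(-128)), (np.int64(-71), np.int64(155)), (np.int64(156), np.int64(134)), (np.int64(122), np.int64(-149))]
107 [113. 129. 138.] c [-74.  89.] box [(np.int64(-86), np.int64(69)), (np.int64(-79), np.int64(113)), (np.int64(-62), np.int64(110)), (np.int64(-69), np.int64(66))]
135 [154.  76.  51.] c [-114.    3.] box [(np.int64(-130), np.int64(23)), (np.int64(-111), np.int64(28)), (np.int64(-99), np.int64(-17)), (np.int64(-118), np.int64(-22))]
227 [105. 120. 139.] c [208. -89.] box [(np.int64(188), np.int64(-57)), (np.int64(223), np.int64(-51)), (np.int64(231), np.int64(-113)), (np.int64(196), np.int64(-119))]
31 [ 59.  83. 105.] c [ 158. -132.] box [(np.int64(124), np.int64(-131)), (np.int64(189), np.int64(-131)), (np.int64(189), np.int64(-134)), (np.int64(124), np.int64(-134))]
```

play_rows(increments=[{"slide":[0,2,6],"angular":[0,0,0],"claw":-0.3},{"slide":[0,0,4],"angular":[0,0,0],"claw":-0.3},{"slide":[0,0,0],"angular":[0,0,0],"claw":-0.3}])

```text
time: 20.55
ee_pos: [0.6436, -0.065, 0.0639]
tcp_rot: [180.0, -0.0, 95.6]
wrist_force: [-0.6, -0.1, -0.7]
opening: 0.0297
grasp_force: 0.0
```

```bash
python3 -c "
from h import *
st()"
```

```text
t 20.55 s,w [37.  91.4] z 63.9 rot [180.   -0.   95.6] F [-0.6 -0.1 -0.7] open 0.0297 q [-6. 18.  7. 79.  0. 79.]
```

play_rows(increments=[{"slide":[0,-1,5],"angular":[0,0,0],"claw":-0.3},{"slide":[-10,0,0],"angular":[0,0,0],"claw":-0.3},{"slide":[-10,0,0],"angular":[0,0,0],"claw":-0.3},{"slide":[-10,0,0],"angular":[0,0,0],"claw":-0.3},{"slide":[-10,0,0],"angular":[0,0,0],"claw":-0.3},{"slide":[-10,0,0],"angular":[0,0,0],"claw":-0.3},{"slide":[-10,0,0],"angular":[0,0,0],"claw":-0.3},{"slide":[0,0,0],"angular":[0,0,0],"claw":-0.3}])

```text
time: 21.35
ee_pos: [0.6485, -0.1261, 0.0588]
tcp_rot: [-180.0, 0.0, 95.5]
wrist_force: [-0.5, 0.8, -0.4]
opening: 0.0297
grasp_force: 0.0
```

```bash
python3 -c "
from h import *
st();sidediff()"
```

```text
t 21.35 s,w [98.4 90.4] z 58.8 rot [-180.     0.    95.5] F [-0.5  0.8 -0.4] open 0.0297 q [-11.  20.   9.  79.  -0.  73.]
side [232 158  12  42 355] [236.  177.6]
side [253 172   7   4  18] [255.8 173.3]
side [245 208  13   6  52] [250.8 210.8]
side [232 239  42   3  84] [247.8 240.3]
```

play_rows(increments=[{"slide":[-11,0,0],"angular":[0,0,0],"claw":-0.3},{"slide":[-11,0,0],"angular":[0,0,0],"claw":-0.3},{"slide":[-11,0,0],"angular":[0,0,0],"claw":-0.3},{"slide":[-11,0,0],"angular":[0,0,0],"claw":-0.3},{"slide":[-11,0,0],"angular":[0,0,0],"claw":-0.3},{"slide":[-11,0,0],"angular":[0,0,0],"claw":-0.3},{"slide":[-11,0,0],"angular":[0,0,0],"claw":-0.3},{"slide":[-11,0,0],"angular":[0,0,0],"claw":-0.3}])

```text
time: 22.2
ee_pos: [0.6571, -0.2132, 0.0589]
tcp_rot: [-180.0, 0.0, 95.6]
wrist_force: [-0.1, -0.3, 0.3]
opening: 0.0297
grasp_force: 0.0
```

play_rows(increments=[{"slide":[-11,0,0],"angular":[0,0,0],"claw":-0.3},{"slide":[-11,0,0],"angular":[0,0,0],"claw":-0.3},{"slide":[-10,0,0],"angular":[0,0,0],"claw":-0.3},{"slide":[0,0,0],"angular":[0,0,0],"claw":-0.3},{"slide":[0,0,-30],"angular":[0,0,0],"claw":-0.3},{"slide":[0,0,-30],"angular":[0,0,0],"claw":-0.3}])

```text
time: 22.8
ee_pos: [0.6595, -0.2436, 0.1185]
tcp_rot: [-179.9, -0.1, 95.6]
wrist_force: [1.3, 0.1, 0.9]
opening: 0.0304
grasp_force: 0.0
```

play_rows(increments=[{"slide":[41,0,0],"angular":[0,0,0],"claw":-0.3},{"slide":[41,0,0],"angular":[0,0,0],"claw":-0.3},{"slide":[41,0,0],"angular":[0,0,0],"claw":-0.3},{"slide":[41,0,0],"angular":[0,0,0],"claw":-0.3},{"slide":[41,0,0],"angular":[0,0,0],"claw":-0.3},{"slide":[41,0,0],"angular":[0,0,0],"claw":-0.3},{"slide":[41,0,0],"angular":[0,0,0],"claw":-0.3},{"slide":[41,0,0],"angular":[0,0,0],"claw":-0.3}])

```text
time: 23.6
ee_pos: [0.6276, 0.0844, 0.1191]
tcp_rot: [180.0, -0.0, 95.6]
wrist_force: [0.2, 0.5, 0.2]
opening: 0.0299
grasp_force: 0.0
```

play_rows(increments=[{"slide":[0,0,30],"angular":[0,0,0],"claw":-0.3},{"slide":[0,0,20],"angular":[0,0,0],"claw":-0.3},{"slide":[0,0,0],"angular":[0,0,0],"claw":-0.3},{"slide":[0,0,0],"angular":[0,0,0],"claw":-0.3}])

```text
time: 24.0
ee_pos: [0.628, 0.0825, 0.0694]
tcp_rot: [-180.0, -0.0, 95.6]
wrist_force: [-0.1, 0.0, 0.5]
opening: 0.03
grasp_force: 0.0
```

```bash
python3 -c "
from h import *
st();sidediff();blobs()"
```

```text
t 24.0 s,w [-111.3   90.2] z 69.4 rot [-180.    -0.    95.6] F [-0.1  0.   0.5] open 0.03 q [ 7. 16.  5. 79.  0. 92.]
side [232 164  22   8 123] [241.4 166.7]
side [232 169  25   8  62] [242.5 173.4]
side [232 179   2  14  18] [232.2 186.4]
side [245 208   7   5  24] [247.5 210.3]
side [232 239  42   3  84] [247.8 240.3]
4592 [124. 144. 151.] c [-118.    1.] box [(np.int64(-192), np.int64(137)), (np.int64(-47), np.int64(137)), (np.int64(-48), np.int64(-130)), (np.int64(-186), np.int64(-129))]
100 [108. 124. 146.] c [200.  80.] box [(np.int64(193), np.int64(101)), (np.int64(209), np.int64(100)), (np.int64(204), np.int64(56)), (np.int64(189), np.int64(57))]
106 [151.  67.  41.] c [107.   9.] box [(np.int64(94), np.int64(24)), (np.int64(116), np.int64(27)), (np.int64(119), np.int64(-6)), (np.int64(97), np.int64(-9))]
26 [ 51. 100. 116.] c [-14. -13.] box [(np.int64(-31), np.int64(-15)), (np.int64(-29), np.int64(-3)), (np.int64(5), np.int64(-8)), (np.int64(3), np.int64(-20))]
222 [105. 121. 139.] c [208. -89.] box [(np.int64(188), np.int64(-57)), (np.int64(223), np.int64(-51)), (np.int64(231), np.int64(-113)), (np.int64(196), np.int64(-119))]
33 [ 58.  83. 104.] c [ 155. -132.] box [(np.int64(119), np.int64(-131)), (np.int64(189), np.int64(-131)), (np.int64(189), np.int64(-134)), (np.int64(119), np.int64(-134))]
```

play_rows(increments=[{"slide":[0,0,6],"angular":[0,0,0],"claw":-0.3},{"slide":[0,0,4.5],"angular":[0,0,0],"claw":-0.3},{"slide":[0,0,0],"angular":[0,0,0],"claw":-0.3},{"slide":[-10,0,0],"angular":[0,0,0],"claw":-0.3},{"slide":[-10,0,0],"angular":[0,0,0],"claw":-0.3},{"slide":[-10,0,0],"angular":[0,0,0],"claw":-0.3},{"slide":[-10,0,0],"angular":[0,0,0],"claw":-0.3},{"slide":[-10,0,0],"angular":[0,0,0],"claw":-0.3}])

```text
time: 24.9
ee_pos: [0.6332, 0.0315, 0.0585]
tcp_rot: [180.0, -0.0, 95.6]
wrist_force: [0.2, -0.2, 0.6]
opening: 0.0299
grasp_force: 0.2
```

play_rows(increments=[{"slide":[-11,0,0],"angular":[0,0,0],"claw":-0.3},{"slide":[-11,0,0],"angular":[0,0,0],"claw":-0.3},{"slide":[-11,0,0],"angular":[0,0,0],"claw":-0.3},{"slide":[-11,0,0],"angular":[0,0,0],"claw":-0.3},{"slide":[-11,0,0],"angular":[0,0,0],"claw":-0.3},{"slide":[-11,0,0],"angular":[0,0,0],"claw":-0.3},{"slide":[-11,0,0],"angular":[0,0,0],"claw":-0.3},{"slide":[0,0,0],"angular":[0,0,0],"claw":-0.3}])

```text
time: 25.7
ee_pos: [0.6407, -0.0455, 0.0583]
tcp_rot: [-180.0, 0.0, 95.5]
wrist_force: [-0.2, -0.5, 0.1]
opening: 0.03
grasp_force: 0.0
```

```bash
python3 -c "
from h import *
st();sidediff()"
```

```text
t 25.7 s,w [17.3 90.4] z 58.3 rot [-180.     0.    95.5] F [-0.2 -0.5  0.1] open 0.03 q [-4. 18.  6. 78. -0. 80.]
side [232 158   9  42 248] [235.1 177.7]
side [250 186   6   4  18] [252.4 187.6]
side [232 239  42   3  84] [247.8 240.3]
```

Catch_a is moving ahead of the fingers. I'll push it the rest of the way, then withdraw.

play_rows(increments=[{"slide":[-11,0,0],"angular":[0,0,0],"claw":-0.3},{"slide":[-11,0,0],"angular":[0,0,0],"claw":-0.3},{"slide":[-11,0,0],"angular":[0,0,0],"claw":-0.3},{"slide":[-11,0,0],"angular":[0,0,0],"claw":-0.3},{"slide":[-11,0,0],"angular":[0,0,0],"claw":-0.3},{"slide":[-11,0,0],"angular":[0,0,0],"claw":-0.3},{"slide":[-11,0,0],"angular":[0,0,0],"claw":-0.3},{"slide":[-11,0,0],"angular":[0,0,0],"claw":-0.3}])

```text
time: 26.55
ee_pos: [0.6492, -0.1326, 0.0584]
tcp_rot: [-180.0, 0.0, 95.6]
wrist_force: [-0.4, -0.0, 0.4]
opening: 0.0298
grasp_force: 0.1
```

play_rows(increments=[{"slide":[-11,0,0],"angular":[0,0,0],"claw":-0.3},{"slide":[-11,0,0],"angular":[0,0,0],"claw":-0.3},{"slide":[-11,0,0],"angular":[0,0,0],"claw":-0.3},{"slide":[-11,0,0],"angular":[0,0,0],"claw":-0.3},{"slide":[-11,0,0],"angular":[0,0,0],"claw":-0.3},{"slide":[-11,0,0],"angular":[0,0,0],"claw":-0.3},{"slide":[-11,0,0],"angular":[0,0,0],"claw":-0.3},{"slide":[-11,0,0],"angular":[0,0,0],"claw":-0.3}])

```text
time: 27.35
ee_pos: [0.6579, -0.2201, 0.0584]
tcp_rot: [180.0, 0.0, 95.6]
wrist_force: [-0.1, 0.6, 0.7]
opening: 0.03
grasp_force: 0.0
```

play_rows(increments=[{"slide":[-11,0,0],"angular":[0,0,0],"claw":-0.3},{"slide":[-11,0,0],"angular":[0,0,0],"claw":-0.3},{"slide":[-5,0,0],"angular":[0,0,0],"claw":-0.3},{"slide":[0,0,0],"angular":[0,0,0],"claw":-0.3},{"slide":[0,0,-40],"angular":[0,0,0],"claw":-0.3},{"slide":[0,0,-40],"angular":[0,0,0],"claw":-0.3},{"slide":[0,0,-40],"angular":[0,0,0],"claw":-0.3},{"slide":[40,-25,0],"angular":[0,0,0],"claw":-0.3}])

```text
time: 28.15
ee_pos: [0.6385, -0.2124, 0.1855]
tcp_rot: [179.2, 0.4, 95.5]
wrist_force: [1.8, 0.7, 1.8]
opening: 0.0297
grasp_force: 0.0
```

play_rows(increments=[{"slide":[45,-20,0],"angular":[0,0,0],"claw":-0.3},{"slide":[45,-20,0],"angular":[0,0,0],"claw":-0.3},{"slide":[45,-20,0],"angular":[0,0,0],"claw":-0.3},{"slide":[45,-20,0],"angular":[0,0,0],"claw":-0.3},{"slide":[45,-20,0],"angular":[0,0,0],"claw":-0.3},{"slide":[45,-20,0],"angular":[0,0,0],"claw":-0.3},{"slide":[45,-20,0],"angular":[0,0,0],"claw":-0.3},{"slide":[45,-20,0],"angular":[0,0,0],"claw":-0.3}])

```text
time: 28.95
ee_pos: [0.4357, 0.1356, 0.1787]
tcp_rot: [179.9, -0.0, 95.6]
wrist_force: [-0.0, 0.7, -0.2]
opening: 0.0296
grasp_force: 0.0
```

play_rows(increments=[{"slide":[45,-20,0],"angular":[0,0,0],"claw":-0.3},{"slide":[45,-20,0],"angular":[0,0,0],"claw":-0.3},{"slide":[45,-20,0],"angular":[0,0,0],"claw":-0.3},{"slide":[45,-20,0],"angular":[0,0,0],"claw":-0.3},{"slide":[40,-20,0],"angular":[0,0,0],"claw":-0.3},{"slide":[0,0,0],"angular":[0,0,0],"claw":-0.3}])

```text
time: 29.55
ee_pos: [0.3131, 0.3467, 0.1783]
tcp_rot: [-180.0, -0.1, 96.0]
wrist_force: [-0.5, -1.4, -0.6]
opening: 0.0297
grasp_force: 0.0
```

```bash
python3 -c "
from h import *
st();blobs()
a=bot.camera('top')[:,:,::-1][145:285,150:420];b=bot.camera('side')[:,:,::-1][135:250,220:340]
cv2.imwrite('pics/p8.png',np.vstack([cv2.resize(a,(578,300),interpolation=2),cv2.copyMakeBorder(cv2.resize(b,(313,300),interpolation=2),0,0,0,265,0)]))"
```

```text
t 29.55 s,w [-404.8 -197.6] z 178.3 rot [-1.8e+02 -1.0e-01  9.6e+01] F [-0.5 -1.4 -0.6] open 0.0297 q [ 48.  -7.  -7.  90.   0. 132.]
224 [105. 120. 137.] c [230.  75.] box [(np.int64(215), np.int64(100)), (np.int64(255), np.int64(97)), (np.int64(249), np.int64(50)), (np.int64(209), np.int64(53))]
107 [160.  72.  43.] c [107.   9.] box [(np.int64(94), np.int64(25)), (np.int64(117), np.int64(27)), (np.int64(119), np.int64(-6)), (np.int64(97), np.int64(-8))]
139 [164.  80.  49.] c [-114.    3.] box [(np.int64(-130), np.int64(23)), (np.int64(-110), np.int64(28)), (np.int64(-98), np.int64(-17)), (np.int64(-118), np.int64(-22))]
211 [113. 130. 148.] c [208. -90.] box [(np.int64(188), np.int64(-60)), (np.int64(223), np.int64(-54)), (np.int64(231), np.int64(-112)), (np.int64(196), np.int64(-118))]
34 [ 61.  89. 111.] c [ 156. -132.] box [(np.int64(119), np.int64(-131)), (np.int64(189), np.int64(-131)), (np.int64(189), np.int64(-134)), (np.int64(119), np.int64(-134))]
```

View pics/p8.png

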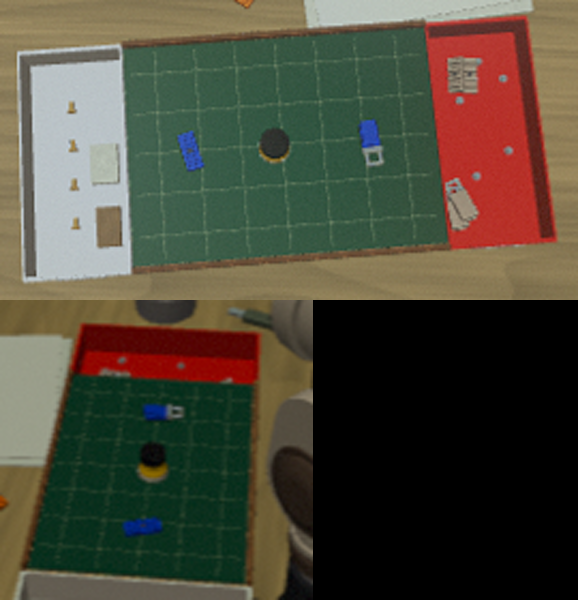

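All four grey parts are in the red bin: catches at (462,75) and levers at (460,205). The blue parts and jar have not moved, and the arm is clear.

```bash
python3 -c "
from workcell import bot
print(bot.job_done())"
```

```text
the job is handed in; nothing more can be done
None
```

I pushed all four old grey parts off the mat into the red scrap bin and handed the job in at about 30 s; the final picture shows the blue parts and jar unmoved, and a height probe peaked at 39.4 N at the fingertips.

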